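# Cap the ports of a dust box, then hold its sprung hatch just short of its balance point

## Robot

A 7-joint arm with a two-finger parallel gripper is mounted at the origin on the work surface. World frame = base frame: x ahead of the robot, y to its left, z up, the work surface at z = 0. Lengths are in mm, angles in rad, forces in N, time in s.
With the tool pointing down it reaches from about 425 to 975 mm from the base axis. Payload 16.7 kg.
Tool frame: the origin (TCP) lies midway between the tips of the shut fingers; the grasp point (between the pads) lies behind it (r.grasp_offset is the z of the grasp point in the tool frame, in mm); z points along the fingers, y is the line along which they close (so a half turn about z gives the same grasp; the last joint's range is limited). The gripper opens to 85 mm and grips with 20 to 120 N. Pads are 22 mm wide; open, the fingers measure 114 mm over their backs; the gripper's body (76 mm by 85 mm) begins 54 mm behind the grasp point. The pads swing forward as they close: fully open they stand 13 mm farther back than shut.
Start: joints at [0.964, 0.426, 0.074, 1.606, -0.034, 1.111, -0.067], TCP at [298.298, -605.47, 231.302] pointing down, gripper open.
Joint ranges: [-2.85, 2.85], [-0.5, 2.14], [-1.23, 1.37], [0.21, 2.46], [-1.02, 4.16], [0.16, 2.05], [-2.73, 2.73]. Speed limits (rad/s): [1.89, 1.89, 2.39, 2.39, 3.01, 3.01, 3.01].

## Interface

Orientations are given as [roll, pitch, yaw] about the fixed x, y, z axes, in that order (R = Rz(yaw) Ry(pitch) Rx(roll)).
In Python, from station import r gives the robot as it stands.
- The arm moves only by the tool jog_arm, never from a script. Its argument "motion" is a list of rows, each an object of numbers: "fingers": the opening, from -1 (shut) to 1 (fully open), so that 0 is half open; "tx", "ty", "tz": the shift along the tool's x, y, z in m; "ax", "ay", "az": the turn, a rotation vector about the tool's x, y, z in rad. In form: [{"fingers": .., "tx": .., "ty": .., "tz": .., "ax": .., "ay": .., "az": ..}, ...]. A call has 1 to 10 rows; each row is the pose to reach, as a shift and turn from the pose commanded when the call began, along the tool's axes at that moment; what a row does not reach only later rows make up. A row lasts 1/10 s, in which the tool goes at most 50 mm and 8.59 degrees, less where a joint would pass 70% of its speed; a pose out of reach is approached as far as the arm can. A call with a gripper value outside its range is refused whole. The fingers move at their own pace and stop on an object; "force" is the grip in N (left out, the last holds). Time passes only in rows, so rows that repeat a pose let the fingers close. It gives the time, the measured TCP pose, the force, the opening and the grip force at its end, in the units of the state.
- r.sense(): the state, without advancing time (a new reading comes with each control period).
- r.camera(name): name is "side" or "top" or "wrist"; returns the picture (420x560x3 uint8, red, green, blue); there is no depth.
- r.camera_model(name): a dict with "fov_y" (degrees; the focal length in pixels is half the picture's height over the tangent of half this angle, whatever the lens; pixels are square), "cx", "cy" (the principal point, pixels), "R" (3x3) and "t" (3): a world point X has camera coordinates R X + t. Camera axes: x right, y down, z forward; pixel columns grow to the right and rows downward; lengths in mm; the calibration is good to about 2 mm. A picture is of the moment at which its call begins: read the wrist's pose just before it. camera_model takes no time and is no camera call; for the wrist camera it gives the pose at the moment of the call.
- r.finish_job(): hands the job in; it is judged then, once.
The state is a dict: "time_s": time; "joint_positions": joint angles; "qd": joint speeds; "joint_efforts": joint torques, N m; "tcp_pos": TCP position; "tool_rot": TCP orientation; "contact_force": force on the tool from outside, world axes, zero at the start; "moment": the same for the moment, N m; "gripper_width": finger opening in mm; "grip_force": force on a finger pad.
Only numpy, scipy, OpenCV 4.12 (cv2) and the standard library are available. Lean on these libraries where they do the work, as an engineer would, in place of code of your own. Each camera call takes 0.05 s, during which the arm holds its last target. There are 200 camera calls.

## Task

First press both round caps on the dust box fully home in their ports, so that no dust puffs out. Then lift the sprung hatch by its bar until it is past its balance point, where the springs take over, without letting it fly up to its stop, and ease it back down to just below that point, the bar one to four centimetres lower than at balance. Finish while still holding the hatch there, quite still and not let go, and leave the other things on the table where they are.

Things in the scene. Friction and masses are not known exactly. Their poses are not given: they have to be found in the camera images.
- dustbox: low plywood box 170 mm deep (x) x 360 wide (y) x 120 high, fixed. Origin at the centre of its underside; x points to its back (hinge side), y to its left, z up. The right part (y below +50 mm) has the hatch on top, the left part a fixed top with two capped ports. A black hose stub 58 mm across sticks out 50 mm from its left end; two steel spring barrels 18 mm across lie on the hinge line.
- hatch_hinge (a point): middle of the hatch's hinge axis, fixed on the box at (75, -60, 126) mm from the box's origin; axes as the box's. The hinge axis is its y axis.
- hatch_bar (a point): middle of the hatch's round steel bar, 12 mm across, 100 mm long, parallel to the hinge, 212 mm from its axis; 126 mm above the table when shut. It stands off the panel's front edge (46 mm clear gap; 12 mm rods 50 mm either side join it to the panel) and overhangs the box front by 52 mm, free space below. y runs along the bar; the point turns with the hatch.
- hatch (a joint): hatch angle, rad: 0 shut (level), grows as the bar rises, stop at 1.35. Panel 165 x 225 x 12 mm; 0.85 kg with bar. Springs balance it at 0.90 (bar 292 mm above the table): below that it falls shut by itself (1.0 N at the bar when shut, less towards balance), above it the springs drive it to the stop. Almost frictionless: stays nowhere unless held. Bar height, mm = 126 + 212 sin(angle).
- cap_near (a joint): travel of the cap nearer the front of the box, in m: 0 = 14 mm proud, 0.014 = fully home. It starts 7 to 14 mm proud, needs about 5 N to slide down, and stays where it is left.
- cap_far (a joint): the same for the cap nearer the back of the box.
- cap_near_top (a point): centre of the top face of the near cap: a black disc 34 mm across, 14 mm thick, at (-42, +118) mm from the box's origin. The top is 137 mm above the table when fully home, and higher by as much as the cap stands proud. z up.
- cap_far_top (a point): the same for the far cap, at (+36, +118) mm from the box's origin.
- board: bystander: pine board 200 x 45 x 18 mm lying flat beside the dust box, origin under its centre
- sander: bystander: cork sanding block 100 x 55 x 34 mm in front of the dust box, origin under its centre
- wax_tin: bystander: round flat metal tin 72 mm across, 28 mm high, left of the dust box, origin under its centre
- mug: bystander: white mug 80 mm across, 90 mm high, origin under its centre
- glue: bystander: white glue bottle 60 mm across, 160 mm high, origin under its centre
- brush: bystander: hand brush lying flat
- driver: bystander: screwdriver lying flat
- fish: bystander: wooden fish cut-out about 120 x 50 x 16 mm lying flat

How it is judged:
By the outcome, as a careful person would: the job done as asked, in the order asked, and still so for the second after the job is handed in, while the arm keeps its last pose, push and grip.
It also fails if it takes over 48 s, if anything falls off the work surface, if the arm or the gripper's body presses on something with over 40 N, if the wrist force passes 120 N, or if a joint passes its speed limit or range.

## Working session

There is one attempt and no reset: what is moved stays moved. The work goes in short steps, Python scripts to look and compute and a tool call to move; the robot and the scene stay as the last step left them, time stands still between calls to the robot, and variables do not carry over. Pictures are saved under pics/ and viewed, at most 10 in all, crops included, and the job is handed in when it is done.

Besides the shell and the picture viewer there is one more tool, called after "Emit:" as name(argument=value, ...), one argument or row to a line, values as JSON. jog_arm: Moves the arm, as the interface text tells. Its arguments: {"type":"object","properties":{"motion":{"type":"array","items":{"type":"object","properties":{"fingers":{"type":"number"},"tx":{"type":"number"},"ty":{"type":"number"},"tz":{"type":"number"},"ax":{"type":"number"},"ay":{"type":"number"},"az":{"type":"number"}}}},"force":{"type":"number"}},"required":["motion"]}

```bash
ls; mkdir -p pics; python3 - <<'E'
from station import r
import cv2,numpy as np
s=r.sense();print(s['time_s'],s['tcp_pos'],s['tool_rot'],r.grasp_offset)
for n in("top","side"):
    cv2.imwrite(f"pics/{n}0.png",r.camera(n)[:,:,::-1]);m=r.camera_model(n);print(n,m)
E
```

```text
pics
0.0 [ 298.08929606 -605.10992528  230.56197899] [-3.14018872e+00  1.41065876e-04  4.57772981e-01] -18.700000000000003
top {'fov_y': 53.67958817024553, 'cx': 276.0252733771535, 'cy': 206.8612182596365, 'R': array([[-9.13456120e-04, -9.99876843e-01, -1.56673326e-02],
       [-9.96755101e-01,  2.17142527e-03, -8.04646097e-02],
       [ 8.04887203e-02,  1.55429928e-02, -9.96634327e-01]]), 't': array([  -5.41907544,  509.43532586, 1417.50926   ])}
side {'fov_y': 45.955782817627195, 'cx': 274.88971462452656, 'cy': 211.39510671465447, 'R': array([[-0.7525725 , -0.65843006,  0.01022175],
       [-0.373973  ,  0.41456424, -0.82962684],
       [ 0.54201368, -0.628177  , -0.55822471]]), 't': array([ 363.53537435,  299.99550888, 1329.45636612])}
```

View pics/top0.png

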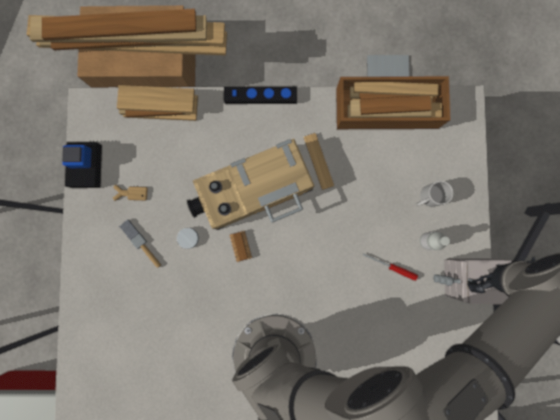

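View pics/side0.png

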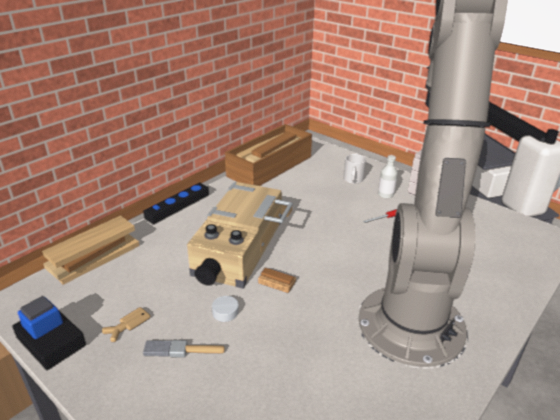

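The top view shows the caps at about (215,186) and (224,209), and the bar near (283,212). The side view shows the caps at about (211,231) and (236,237).

```bash
cat > h.py <<'E'
import numpy as np
def ray(m,u,v):
    f=210/np.tan(np.radians(m['fov_y']/2)); d=m['R'].T@np.array([(u-m['cx'])/f,(v-m['cy'])/f,1]); return -m['R'].T@m['t'],d
def onz(m,u,v,z):
    c,d=ray(m,u,v); return c+d*(z-c[2])/d[2]
def proj(m,X):
    f=210/np.tan(np.radians(m['fov_y']/2)); p=m['R']@np.asarray(X,float)+m['t']; return np.array([m['cx']+f*p[0]/p[2],m['cy']+f*p[1]/p[2]])
E
python3 - <<'E'
import cv2,numpy as np
from station import r
from h import *
for n,(x0,y0,x1,y1) in dict(top=(180,130,340,250),side=(180,170,320,290)).items():
    im=cv2.imread(f"pics/{n}0.png");m=r.camera_model(n)
    mask=(im.max(2)<60).astype(np.uint8)
    k,l,st,c=cv2.connectedComponentsWithStats(mask)
    for i in range(1,k):
        if x0<c[i][0]<x1 and y0<c[i][1]<y1 and st[i][4]>15: print(n,c[i],st[i],onz(m,*c[i],145))
    cr=im[y0:y1,x0:x1]; cv2.imwrite(f"pics/{n}c.png",cv2.resize(cr,None,fx=5,fy=5,interpolation=cv2.INTER_CUBIC)[:600])
E
```

```text
top [216.36538462 186.63461538] [210 182  11  10  52] [564.38810239 181.75125981 145.        ]
top [195.09944751 206.6519337 ] [188 198  15  19 181] [500.59664648 248.72251434 145.        ]
top [225.07407407 208.75925926] [219 204  11  10  54] [493.68825705 153.33420579 145.        ]
side [211.51219512 230.51219512] [207 227  10   7  41] [553.52703723 198.44049508 145.        ]
side [236.34883721 236.44186047] [231 233  11   7  43] [480.43131708 170.90134403 145.        ]
side [207.63781321 271.38041002] [195 259  25  25 439] [429.42318927 326.71526484 145.        ]
```

View pics/topc.png

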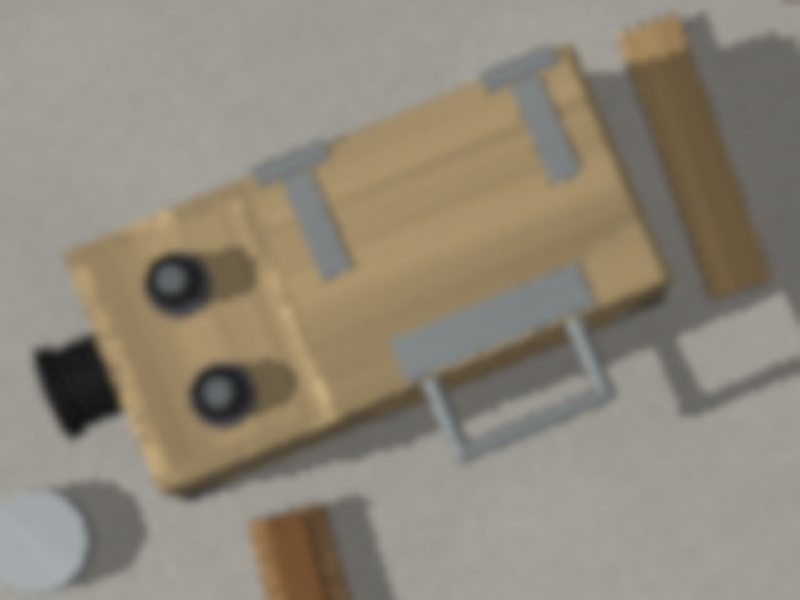

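View pics/sidec.png

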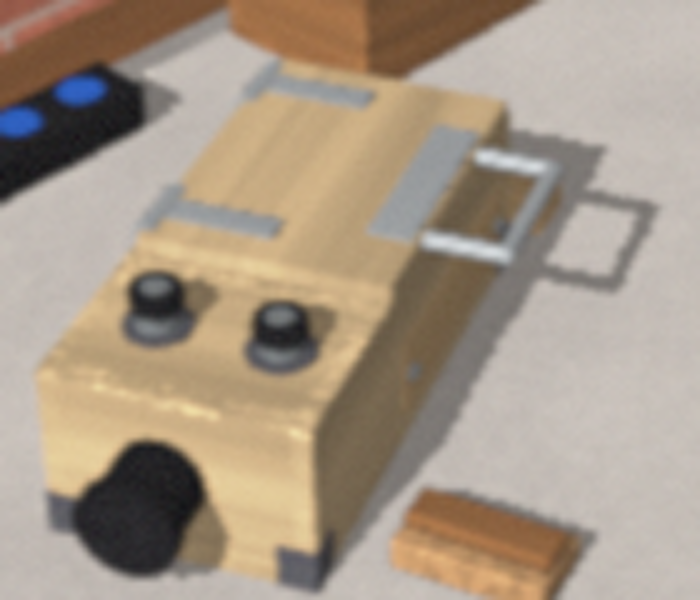

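Crops: in the top view the cap tops are at (215.2,186.2) and (224.4,208.4), and the bar runs (273,221) to (301.6,209). In the side view the cap tops are at (211.4,227.6) and (236.2,233.6), and the bar runs (281,221) to (290,204).

```bash
python3 - <<'E'
import numpy as np
from station import r
from h import *
T,S=r.camera_model("top"),r.camera_model("side")
def tri(a,b):
    c1,d1=ray(T,*a);c2,d2=ray(S,*b);k=np.linalg.lstsq(np.c_[d1,-d2],c2-c1,rcond=None)[0]
    p,q=c1+k[0]*d1,c2+k[1]*d2; return (p+q)/2,np.linalg.norm(p-q)
for n,a,b in[("far",(215.2,186.2),(211.4,227.6)),("near",(224.4,208.4),(236.2,233.6)),("bar+",(273,221),(281,221)),("bar-",(301.6,209),(290,204))]: print(n,*tri(a,b))
for a in[(273,221),(301.6,209)]: print(onz(T,*a,130))
# pose fit box: caps (at z~145 top img) + bar
from scipy.optimize import least_squares
pts=[((36,118,145),(215.2,186.2),T),((-42,118,145),(224.4,208.4),T),((36,118,145),(211.4,227.6),S),((-42,118,145),(236.2,233.6),S),((-137,-10,126),(273,221),T),((-137,-110,126),(301.6,209),T),((-137,-10,126),(281,221),S),((-137,-110,126),(290,204),S)]
def W(p,q):
    c,s=np.cos(p[2]),np.sin(p[2]);return np.array([p[0]+c*q[0]-s*q[1],p[1]+s*q[0]+c*q[1],q[2]+(p[3] if q[2]>140 else 0)])
f=lambda p:np.concatenate([proj(m,W(p,q))-u for q,u,m in pts])
o=least_squares(f,[550,50,.35,0]);p=o.x;print(p,np.round(o.fun,1))
for q in[(36,118,145),(-42,118,145),(-137,-60,126),(75,-60,126)]: print(W(p,q))
E
```

```text
far [566.56271879 186.29193324 142.39237872] 1.1189324782684198
near [495.42440796 156.39496827 139.55369014] 0.43877576532055357
bar+ [456.47556046   2.56642356 121.78734827] 1.9333801688810337
bar- [495.64939957 -88.85559193 122.15701802] 3.8012202791843275
[455.32863418   1.78442874 130.        ]
[493.54675476 -89.64819612 130.        ]
[ 5.78717761e+02  6.46519566e+01  3.92383080e-01 -3.56716439e+00] [-0.4 -0.2 -0.5  0.1 -0.2  0.4 -0.1 -0.2 -0.4 -0.1 -0.1 -0.1  0.4 -1.
  1.1 -0.9]
[566.85958263 187.45009838 141.43283561]
[494.78755026 157.62356405 141.43283561]
[475.07319173 -43.17569906 126.        ]
[670.96127971  37.89129167 126.        ]
```

Emit:
jog_arm(
  motion=[
    {"fingers": -1, "tx": 0.514, "ty": -0.597, "tz": 0.0, "az": -1.505},
    {"fingers": -1, "tx": 0.514, "ty": -0.597, "tz": 0.0, "az": -1.505},
    {"fingers": -1, "tx": 0.514, "ty": -0.597, "tz": 0.0, "az": -1.505},
    {"fingers": -1, "tx": 0.514, "ty": -0.597, "tz": 0.0, "az": -1.505},
    {"fingers": -1, "tx": 0.514, "ty": -0.597, "tz": 0.0, "az": -1.505},
    {"fingers": -1, "tx": 0.514, "ty": -0.597, "tz": 0.0, "az": -1.505},
    {"fingers": -1, "tx": 0.514, "ty": -0.597, "tz": 0.0, "az": -1.505},
    {"fingers": -1, "tx": 0.514, "ty": -0.597, "tz": 0.0, "az": -1.505},
    {"fingers": -1, "tx": 0.514, "ty": -0.597, "tz": 0.0, "az": -1.505},
    {"fingers": -1, "tx": 0.514, "ty": -0.597, "tz": 0.0, "az": -1.505},
  ],
)

```text
schema error: expected keys fingers, tx, ty, tz, ax, ay, az
```

```bash
cat >> h.py <<'E'
from scipy.spatial.transform import Rotation as Ro
def go(s,X,rpy=(np.pi,0,1.963)):
    "tool-frame shift (m) and rotvec to reach world pose"
    A=Ro.from_euler('xyz',s['tool_rot']);B=Ro.from_euler('xyz',rpy)
    return np.round(A.inv().apply(np.asarray(X)-s['tcp_pos'])/1000,4),np.round((A.inv()*B).as_rotvec(),4)
def st(s): print(s['time_s'],np.round(s['tcp_pos'],1),np.round(s['tool_rot'],3),np.round(s['contact_force'],1),s['gripper_width'],s['grip_force'],np.round(s['joint_positions'],2))
E
python3 - <<'E'
from station import r
from h import *
s=r.sense();st(s);print(go(s,(494.8,157.6,190)))
E
```

```text
0.1 [ 298.1 -605.2  230.7] [-3.14   0.     0.458] [-0.2  0.2 -0.5] 85.30240454885674 0.0 [ 0.96  0.43  0.07  1.61 -0.03  1.11 -0.07]
(array([ 0.5135, -0.5972,  0.0413]), array([-1.0000e-03, -8.0000e-04, -1.5052e+00]))
```

All seven keys are needed.

Emit:
jog_arm(
  motion=[
    {"fingers": -1, "tx": 0.514, "ty": -0.597, "tz": 0, "ax": 0, "ay": 0, "az": -1.505},
    {"fingers": -1, "tx": 0.514, "ty": -0.597, "tz": 0, "ax": 0, "ay": 0, "az": -1.505},
    {"fingers": -1, "tx": 0.514, "ty": -0.597, "tz": 0, "ax": 0, "ay": 0, "az": -1.505},
    {"fingers": -1, "tx": 0.514, "ty": -0.597, "tz": 0, "ax": 0, "ay": 0, "az": -1.505},
    {"fingers": -1, "tx": 0.514, "ty": -0.597, "tz": 0, "ax": 0, "ay": 0, "az": -1.505},
    {"fingers": -1, "tx": 0.514, "ty": -0.597, "tz": 0, "ax": 0, "ay": 0, "az": -1.505},
    {"fingers": -1, "tx": 0.514, "ty": -0.597, "tz": 0, "ax": 0, "ay": 0, "az": -1.505},
    {"fingers": -1, "tx": 0.514, "ty": -0.597, "tz": 0, "ax": 0, "ay": 0, "az": -1.505},
    {"fingers": -1, "tx": 0.514, "ty": -0.597, "tz": 0, "ax": 0, "ay": 0, "az": -1.505},
    {"fingers": -1, "tx": 0.514, "ty": -0.597, "tz": 0, "ax": 0, "ay": 0, "az": -1.505},
  ],
)

```text
time_s: 1.1
tcp_pos: [423.4, -119.5, 231.4]
tool_rot: [3.142, 0.0, 1.964]
contact_force: [1.4, 0.0, -0.4]
gripper_width: 0.4
grip_force: 0.0
```

```bash
python3 - <<'E'
from station import r
from h import *
s=r.sense();st(s);print(go(s,(494.8,157.6,190)))
E
```

```text
1.1 [ 423.4 -119.5  231.4] [3.142 0.    1.964] [ 1.4  0.  -0.4] 0.39813379140932315 0.0 [ 0.56  0.06 -0.44  2.08  0.03  1.    0.49]
(array([0.2287, 0.172 , 0.0413]), array([0.    , 0.0004, 0.0007]))
```

Emit:
jog_arm(
  motion=[
    {"fingers": -1, "tx": 0.229, "ty": 0.172, "tz": 0.041, "ax": 0, "ay": 0, "az": 0},
    {"fingers": -1, "tx": 0.229, "ty": 0.172, "tz": 0.041, "ax": 0, "ay": 0, "az": 0},
    {"fingers": -1, "tx": 0.229, "ty": 0.172, "tz": 0.041, "ax": 0, "ay": 0, "az": 0},
    {"fingers": -1, "tx": 0.229, "ty": 0.172, "tz": 0.041, "ax": 0, "ay": 0, "az": 0},
    {"fingers": -1, "tx": 0.229, "ty": 0.172, "tz": 0.041, "ax": 0, "ay": 0, "az": 0},
    {"fingers": -1, "tx": 0.229, "ty": 0.172, "tz": 0.041, "ax": 0, "ay": 0, "az": 0},
    {"fingers": -1, "tx": 0.229, "ty": 0.172, "tz": 0.041, "ax": 0, "ay": 0, "az": 0},
    {"fingers": -1, "tx": 0.229, "ty": 0.172, "tz": 0.041, "ax": 0, "ay": 0, "az": 0},
  ],
)

```text
time_s: 1.9
tcp_pos: [495.9, 156.3, 189.8]
tool_rot: [-3.14, -0.001, 1.96]
contact_force: [-0.4, -1.1, -0.5]
gripper_width: -0.2
grip_force: 0.0
```

```bash
python3 - <<'E'
from station import r
from h import *
import cv2
s=r.sense();st(s);print(go(s,(494.8,157.6,165)))
m=r.camera_model("wrist");cv2.imwrite("pics/w1.png",r.camera("wrist")[:,:,::-1])
for X in[(494.8,157.6,143),(566.8,187.4,143),(475,-43,126),s['tcp_pos']]:print(proj(m,X))
E
```

```text
1.9 [495.9 156.3 189.8] [-3.14e+00 -1.00e-03  1.96e+00] [-0.4 -1.1 -0.5] -0.15483127535899835 0.0 [ 0.12  0.28 -0.64  1.96  0.2   0.96 -0.23]
(array([ 0.0017, -0.0005,  0.0248]), array([-0.0013, -0.0006, -0.0033]))
[287.27441792 241.74401323]
[430.76799495 241.44722213]
[158.12870777 459.46736365]
[288.49320448 286.24783789]
```

View pics/w1.png

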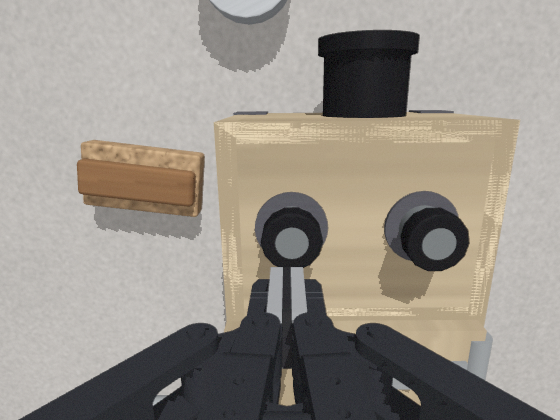

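The wrist view shows the near cap top at (292,241) and the far one at (438,241), 5–7 px right of predicted, or about 3 mm along box x.

Emit:
jog_arm(
  motion=[
    {"fingers": -1, "tx": 0.002, "ty": 0.002, "tz": 0.03, "ax": 0, "ay": 0, "az": 0},
    {"fingers": -1, "tx": 0.002, "ty": 0.002, "tz": 0.037, "ax": 0, "ay": 0, "az": 0},
    {"fingers": -1, "tx": 0.002, "ty": 0.002, "tz": 0.041, "ax": 0, "ay": 0, "az": 0},
    {"fingers": -1, "tx": 0.002, "ty": 0.002, "tz": 0.044, "ax": 0, "ay": 0, "az": 0},
    {"fingers": -1, "tx": 0.002, "ty": 0.002, "tz": 0.047, "ax": 0, "ay": 0, "az": 0},
    {"fingers": -1, "tx": 0.002, "ty": 0.002, "tz": 0.05, "ax": 0, "ay": 0, "az": 0},
    {"fingers": -1, "tx": 0.002, "ty": 0.002, "tz": 0.052, "ax": 0, "ay": 0, "az": 0},
    {"fingers": -1, "tx": 0.002, "ty": 0.002, "tz": 0.053, "ax": 0, "ay": 0, "az": 0},
    {"fingers": -1, "tx": 0.002, "ty": 0.002, "tz": 0.053, "ax": 0, "ay": 0, "az": 0},
  ],
)

```text
time_s: 2.85
tcp_pos: [497.8, 157.9, 137.7]
tool_rot: [3.141, 0.0, 1.957]
contact_force: [-0.3, -1.4, 2.2]
gripper_width: -0.1
grip_force: 1.0
```

Emit:
jog_arm(
  motion=[
    {"fingers": -1, "tx": 0, "ty": 0, "tz": 0.001, "ax": 0, "ay": 0, "az": 0},
    {"fingers": -1, "tx": 0, "ty": 0, "tz": 0.002, "ax": 0, "ay": 0, "az": 0},
    {"fingers": -1, "tx": 0, "ty": 0, "tz": 0.003, "ax": 0, "ay": 0, "az": 0},
    {"fingers": -1, "tx": 0, "ty": 0, "tz": 0.003, "ax": 0, "ay": 0, "az": 0},
  ],
)

```text
time_s: 3.25
tcp_pos: [498.0, 158.1, 136.6]
tool_rot: [3.14, 0.002, 1.957]
contact_force: [-14.5, -10.3, 46.4]
gripper_width: 0.0
grip_force: 22.9
```

Emit:
jog_arm(
  motion=[
    {"fingers": -1, "tx": 0, "ty": 0, "tz": -0.035, "ax": 0, "ay": 0, "az": 0},
    {"fingers": -1, "tx": 0, "ty": 0.04, "tz": -0.035, "ax": 0, "ay": 0, "az": 0},
    {"fingers": -1, "tx": 0, "ty": 0.078, "tz": -0.035, "ax": 0, "ay": 0, "az": 0},
    {"fingers": -1, "tx": 0, "ty": 0.078, "tz": -0.03, "ax": 0, "ay": 0, "az": 0},
    {"fingers": -1, "tx": 0, "ty": 0.078, "tz": -0.022, "ax": 0, "ay": 0, "az": 0},
    {"fingers": -1, "tx": 0, "ty": 0.078, "tz": -0.017, "ax": 0, "ay": 0, "az": 0},
    {"fingers": -1, "tx": 0, "ty": 0.078, "tz": -0.013, "ax": 0, "ay": 0, "az": 0},
    {"fingers": -1, "tx": 0, "ty": 0.078, "tz": -0.009, "ax": 0, "ay": 0, "az": 0},
    {"fingers": -1, "tx": 0, "ty": 0.078, "tz": -0.005, "ax": 0, "ay": 0, "az": 0},
    {"fingers": -1, "tx": 0, "ty": 0.078, "tz": -0.003, "ax": 0, "ay": 0, "az": 0},
  ],
)

```text
time_s: 4.25
tcp_pos: [568.9, 187.4, 137.2]
tool_rot: [-3.141, 0.0, 1.958]
contact_force: [-4.8, -1.5, 5.6]
gripper_width: -0.1
grip_force: 2.6
```

Emit:
jog_arm(
  motion=[
    {"fingers": -1, "tx": 0, "ty": 0, "tz": 0.001, "ax": 0, "ay": 0, "az": 0},
    {"fingers": -1, "tx": 0, "ty": 0, "tz": 0.002, "ax": 0, "ay": 0, "az": 0},
    {"fingers": -1, "tx": 0, "ty": 0, "tz": 0.003, "ax": 0, "ay": 0, "az": 0},
    {"fingers": -1, "tx": 0, "ty": 0, "tz": 0.003, "ax": 0, "ay": 0, "az": 0},
  ],
)

```text
time_s: 4.65
tcp_pos: [569.1, 187.5, 136.7]
tool_rot: [3.141, 0.001, 1.958]
contact_force: [-17.0, -7.6, 40.3]
gripper_width: 0.1
grip_force: 19.9
```

```bash
python3 - <<'E'
from station import r
from h import *
s=r.sense();st(s);print(go(s,(477,-42.3,185)))
E
```

```text
4.65 [569.1 187.5 136.7] [3.141e+00 1.000e-03 1.958e+00] [-17.   -7.6  40.3] 0.07653532628062153 19.899160698987544 [ 0.03  0.47 -0.59  1.84  0.32  0.93 -0.31]
(array([-0.1781, -0.172 , -0.0481]), array([ 0.0004,  0.0015, -0.0053]))
```

Emit:
jog_arm(
  motion=[
    {"fingers": -1, "tx": 0, "ty": 0, "tz": -0.05, "ax": 0, "ay": 0, "az": 0},
    {"fingers": 0, "tx": -0.178, "ty": -0.172, "tz": -0.05, "ax": 0, "ay": 0, "az": -0.005},
    {"fingers": 0, "tx": -0.178, "ty": -0.172, "tz": -0.05, "ax": 0, "ay": 0, "az": -0.005},
    {"fingers": 0, "tx": -0.178, "ty": -0.172, "tz": -0.05, "ax": 0, "ay": 0, "az": -0.005},
    {"fingers": 0, "tx": -0.178, "ty": -0.172, "tz": -0.05, "ax": 0, "ay": 0, "az": -0.005},
    {"fingers": 0, "tx": -0.178, "ty": -0.172, "tz": -0.05, "ax": 0, "ay": 0, "az": -0.005},
    {"fingers": 0, "tx": -0.178, "ty": -0.172, "tz": -0.05, "ax": 0, "ay": 0, "az": -0.005},
    {"fingers": 0, "tx": -0.178, "ty": -0.172, "tz": -0.05, "ax": 0, "ay": 0, "az": -0.005},
  ],
)

```text
time_s: 5.45
tcp_pos: [477.0, -43.3, 184.5]
tool_rot: [3.141, 0.001, 1.96]
contact_force: [0.9, 0.2, 0.5]
gripper_width: 42.9
grip_force: 0.0
```

```bash
python3 - <<'E'
from station import r
from h import *
import cv2
s=r.sense();st(s);print(go(s,(477,-42.3,126)))
m=r.camera_model("wrist");cv2.imwrite("pics/w2.png",r.camera("wrist")[:,:,::-1])
c,d=np.cos(.392),np.sin(.392)
for o in(50,0):print(proj(m,(475-d*o,-43.2+c*o,126)))
print(proj(m,s['tcp_pos']))
cv2.imwrite("pics/s2.png",cv2.resize(r.camera("side")[150:300,150:350,::-1],None,fx=4,fy=4,interpolation=2))
E
```

```text
5.45 [477.  -43.3 184.5] [3.141e+00 1.000e-03 1.960e+00] [0.9 0.2 0.5] 42.85713349595652 0.0 [ 0.47  0.2  -0.58  2.05  0.14  0.92  0.21]
(array([0.001 , 0.0003, 0.0585]), array([ 0.0003,  0.0008, -0.003 ]))
[284.53424398 147.61386145]
[284.86843621 235.28421988]
[288.52836208 286.21628856]
```

View pics/w2.png

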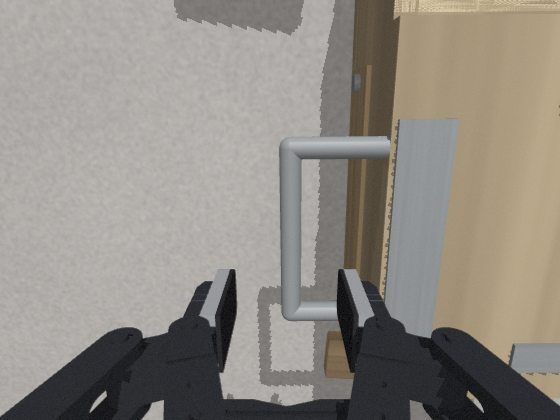

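View pics/s2.png

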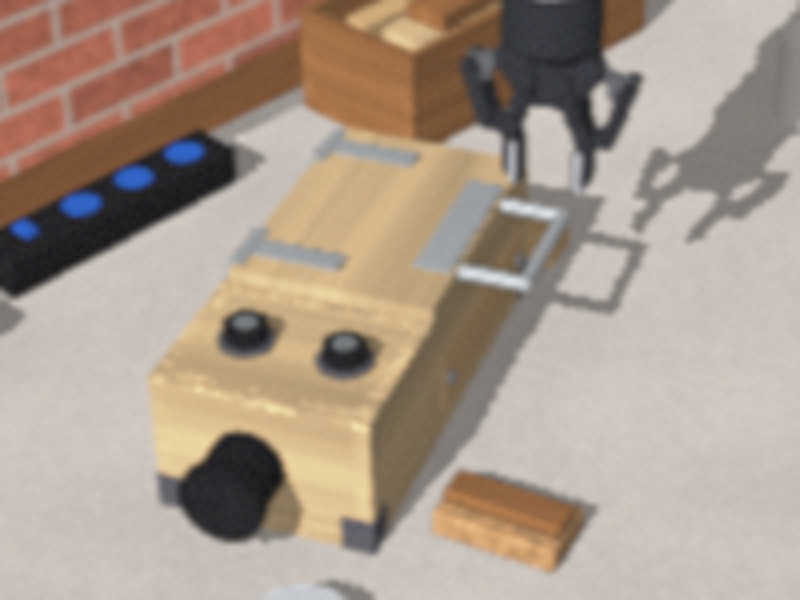

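Wrist view: the bar lies at column 291, rows 147–311, between the open fingers (235 and 340). The correction is about +2 mm lateral and +3 mm along the bar. The side view shows both caps seated flat.

Emit:
jog_arm(
  motion=[
    {"fingers": 0, "tx": 0.003, "ty": 0.002, "tz": 0.04, "ax": 0, "ay": 0, "az": -0.003},
    {"fingers": 0, "tx": 0.003, "ty": 0.002, "tz": 0.077, "ax": 0, "ay": 0, "az": -0.003},
    {"fingers": 0, "tx": 0.003, "ty": 0.002, "tz": 0.077, "ax": 0, "ay": 0, "az": -0.003},
    {"fingers": -1, "tx": 0.003, "ty": 0.002, "tz": 0.077, "ax": 0, "ay": 0, "az": -0.003},
    {"fingers": -1, "tx": 0.003, "ty": 0.002, "tz": 0.077, "ax": 0, "ay": 0, "az": -0.003},
    {"fingers": -1, "tx": 0.003, "ty": 0.002, "tz": 0.077, "ax": 0, "ay": 0, "az": -0.003},
    {"fingers": -1, "tx": 0.003, "ty": 0.002, "tz": 0.077, "ax": 0, "ay": 0, "az": -0.003},
    {"fingers": -1, "tx": 0.003, "ty": 0.002, "tz": 0.077, "ax": 0, "ay": 0, "az": -0.003},
  ],
  force=30,
)

```text
time_s: 6.35
tcp_pos: [477.7, -38.7, 108.6]
tool_rot: [-3.141, 0.001, 1.966]
contact_force: [-7.9, -0.9, 2.9]
gripper_width: 10.8
grip_force: 30.5
```

```bash
python3 - <<'E'
from station import r
from h import *
s=r.sense();st(s)
for a in np.arange(0,1.01,.1): print(round(a,2),np.round([.212*(1-np.cos(a)),.212*np.sin(a)],4))
E
```

```text
6.35 [477.7 -38.7 108.6] [-3.141e+00  1.000e-03  1.966e+00] [-7.9 -0.9  2.9] 10.772117973194065 30.520757138729095 [ 0.42  0.32 -0.55  2.12  0.24  0.76  0.12]
0.0 [0. 0.]
0.1 [0.0011 0.0212]
0.2 [0.0042 0.0421]
0.3 [0.0095 0.0627]
0.4 [0.0167 0.0826]
0.5 [0.026  0.1016]
0.6 [0.037  0.1197]
0.7 [0.0499 0.1366]
0.8 [0.0643 0.1521]
0.9 [0.0802 0.1661]
1.0 [0.0975 0.1784]
```

Emit:
jog_arm(
  motion=[
    {"fingers": -1, "tx": 0, "ty": 0.0003, "tz": -0.0106, "ax": 0, "ay": 0, "az": 0},
    {"fingers": -1, "tx": 0, "ty": 0.0011, "tz": -0.0212, "ax": 0, "ay": 0, "az": 0},
    {"fingers": -1, "tx": 0, "ty": 0.0024, "tz": -0.0317, "ax": 0, "ay": 0, "az": 0},
    {"fingers": -1, "tx": 0, "ty": 0.0042, "tz": -0.0421, "ax": 0, "ay": 0, "az": 0},
    {"fingers": -1, "tx": 0, "ty": 0.0066, "tz": -0.0524, "ax": 0, "ay": 0, "az": 0},
    {"fingers": -1, "tx": 0, "ty": 0.0095, "tz": -0.0627, "ax": 0, "ay": 0, "az": 0},
    {"fingers": -1, "tx": 0, "ty": 0.0129, "tz": -0.0727, "ax": 0, "ay": 0, "az": 0},
    {"fingers": -1, "tx": 0, "ty": 0.0167, "tz": -0.0826, "ax": 0, "ay": 0, "az": 0},
    {"fingers": -1, "tx": 0, "ty": 0.0167, "tz": -0.0826, "ax": 0, "ay": 0, "az": 0},
  ],
)

```text
time_s: 7.25
tcp_pos: [492.5, -32.5, 192.3]
tool_rot: [-3.14, 0.001, 1.966]
contact_force: [-15.2, -2.6, 4.2]
gripper_width: 10.6
grip_force: 29.8
```

Emit:
jog_arm(
  motion=[
    {"fingers": -1, "tx": 0, "ty": 0.0036, "tz": -0.0096, "ax": 0, "ay": 0, "az": 0},
    {"fingers": -1, "tx": 0, "ty": 0.008, "tz": -0.019, "ax": 0, "ay": 0, "az": 0},
    {"fingers": -1, "tx": 0, "ty": 0.013, "tz": -0.0282, "ax": 0, "ay": 0, "az": 0},
    {"fingers": -1, "tx": 0, "ty": 0.0188, "tz": -0.0371, "ax": 0, "ay": 0, "az": 0},
    {"fingers": -1, "tx": 0, "ty": 0.025, "tz": -0.0457, "ax": 0, "ay": 0, "az": 0},
    {"fingers": -1, "tx": 0, "ty": 0.0317, "tz": -0.054, "ax": 0, "ay": 0, "az": 0},
    {"fingers": -1, "tx": 0, "ty": 0.0387, "tz": -0.0619, "ax": 0, "ay": 0, "az": 0},
    {"fingers": -1, "tx": 0, "ty": 0.0461, "tz": -0.0695, "ax": 0, "ay": 0, "az": 0},
    {"fingers": -1, "tx": 0, "ty": 0.0461, "tz": -0.0695, "ax": 0, "ay": 0, "az": 0},
  ],
)

```text
time_s: 8.15
tcp_pos: [535.4, -14.6, 263.0]
tool_rot: [-3.14, 0.001, 1.966]
contact_force: [-23.2, -5.3, 21.9]
gripper_width: 11.0
grip_force: 31.4
```

```bash
cat > bar.py <<'E'
from station import r
from h import *
import cv2,sys
s=r.sense();st(s)
T=r.camera_model("top");S=r.camera_model("side")
a=np.radians(0)
for th in (.6,.65,.7,.75,.8,.85,.9,1.0):
    h=np.array([673.4,41.5,126.]);X=h-212*np.cos(th)*np.array([np.cos(.392),np.sin(.392),0])+[0,0,212*np.sin(th)]
    e=50*np.array([-np.sin(.392),np.cos(.392),0]);print(th,np.round(X,1),'side ends',np.round(proj(S,X+e),1),np.round(proj(S,X-e),1))
im=r.camera("side")[:,:,::-1]
cv2.imwrite(sys.argv[1],cv2.resize(im[130:250,200:360],None,fx=5,fy=5,interpolation=2))
E
python3 bar.py pics/s3.png
```

```text
8.15 [535.4 -14.6 263. ] [-3.140e+00  1.000e-03  1.966e+00] [-23.2  -5.3  21.9] 11.003945347953822 31.358054280281067 [ 0.42  0.22 -0.59  1.85  0.14  1.11  0.17]
0.6 [511.7 -25.3 245.7] side ends [268.6 184.2] [279.3 168.5]
0.65 [517.4 -23.  254.3] side ends [266.6 181.3] [277.5 165.7]
0.7 [523.6 -20.4 262.6] side ends [264.4 178.4] [275.5 163. ]
0.75 [530.  -17.8 270.5] side ends [262.2 175.7] [273.3 160.3]
0.8 [536.9 -14.9 278.1] side ends [259.7 173. ] [271.  157.8]
0.85 [544.1 -12.  285.3] side ends [257.2 170.3] [268.6 155.3]
0.9 [551.6  -8.8 292.1] side ends [254.5 167.8] [266.1 152.8]
1.0 [567.5  -2.3 304.4] side ends [248.9 163.1] [260.8 148.3]
```

View pics/s3.png

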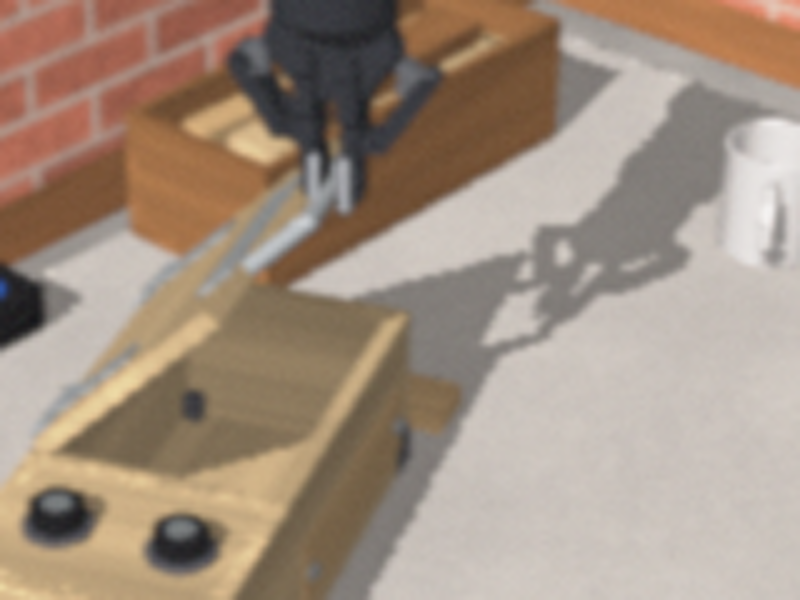

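The side view shows the hatch lifted to about 0.78 rad, with the bar's left end at (263,173.6) in the full picture. The bar is in the grip and both caps are still flat. The force is radial outward, so I'll open the radius by about 2 mm.

Emit:
jog_arm(
  motion=[
    {"fingers": -1, "tx": 0, "ty": -0.0015, "tz": -0.0015, "ax": 0, "ay": 0, "az": 0},
    {"fingers": -1, "tx": 0, "ty": 0.006, "tz": -0.0088, "ax": 0, "ay": 0, "az": 0},
    {"fingers": -1, "tx": 0, "ty": 0.014, "tz": -0.0157, "ax": 0, "ay": 0, "az": 0},
    {"fingers": -1, "tx": 0, "ty": 0.0223, "tz": -0.022, "ax": 0, "ay": 0, "az": 0},
    {"fingers": -1, "tx": 0, "ty": 0.031, "tz": -0.028, "ax": 0, "ay": 0, "az": 0},
    {"fingers": -1, "tx": 0, "ty": 0.036, "tz": -0.0317, "ax": 0, "ay": 0, "az": 0},
    {"fingers": -1, "tx": 0, "ty": 0.036, "tz": -0.0317, "ax": 0, "ay": 0, "az": 0},
    {"fingers": -1, "tx": 0, "ty": 0.036, "tz": -0.0317, "ax": 0, "ay": 0, "az": 0},
  ],
)

```text
time_s: 9.0
tcp_pos: [570.0, -0.2, 292.5]
tool_rot: [3.141, 0.0, 1.966]
contact_force: [-5.8, -0.9, 10.0]
gripper_width: 10.4
grip_force: 32.4
```

```bash
sed -i 's/1.0):/1.0,1.05):/' bar.py; python3 bar.py pics/s4.png
```

```text
9.0 [ 5.700e+02 -2.000e-01  2.925e+02] [3.141 0.    1.966] [-5.8 -0.9 10. ] 10.368406172553165 32.3677521944046 [ 0.39  0.26 -0.6   1.74  0.15  1.19  0.14]
0.6 [511.7 -25.3 245.7] side ends [268.6 184.2] [279.3 168.5]
0.65 [517.4 -23.  254.3] side ends [266.6 181.3] [277.5 165.7]
0.7 [523.6 -20.4 262.6] side ends [264.4 178.4] [275.5 163. ]
0.75 [530.  -17.8 270.5] side ends [262.2 175.7] [273.3 160.3]
0.8 [536.9 -14.9 278.1] side ends [259.7 173. ] [271.  157.8]
0.85 [544.1 -12.  285.3] side ends [257.2 170.3] [268.6 155.3]
0.9 [551.6  -8.8 292.1] side ends [254.5 167.8] [266.1 152.8]
1.0 [567.5  -2.3 304.4] side ends [248.9 163.1] [260.8 148.3]
1.05 [575.9   1.2 309.9] side ends [245.9 160.9] [258.  146.2]
```

View pics/s4.png

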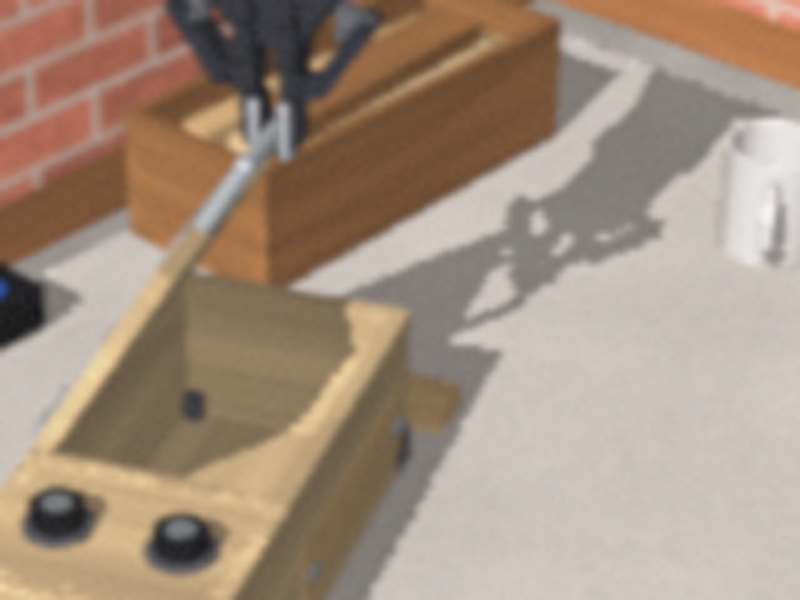

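The side view shows the hatch higher, with the bar end at about (251.6,161.6). That and the TCP travel give about 1.01 rad, past balance and short of the stop. Now I ease it back down.

Emit:
jog_arm(
  motion=[
    {"fingers": -1, "tx": 0, "ty": -0.004, "tz": 0.0026, "ax": 0, "ay": 0, "az": 0},
    {"fingers": -1, "tx": 0, "ty": -0.008, "tz": 0.0053, "ax": 0, "ay": 0, "az": 0},
    {"fingers": -1, "tx": 0, "ty": -0.0157, "tz": 0.0109, "ax": 0, "ay": 0, "az": 0},
    {"fingers": -1, "tx": 0, "ty": -0.0231, "tz": 0.0168, "ax": 0, "ay": 0, "az": 0},
    {"fingers": -1, "tx": 0, "ty": -0.0303, "tz": 0.0231, "ax": 0, "ay": 0, "az": 0},
    {"fingers": -1, "tx": 0, "ty": -0.0372, "tz": 0.0297, "ax": 0, "ay": 0, "az": 0},
    {"fingers": -1, "tx": 0, "ty": -0.0431, "tz": 0.0358, "ax": 0, "ay": 0, "az": 0},
    {"fingers": -1, "tx": 0, "ty": -0.0431, "tz": 0.0358, "ax": 0, "ay": 0, "az": 0},
    {"fingers": -1, "tx": 0, "ty": -0.0431, "tz": 0.0358, "ax": 0, "ay": 0, "az": 0},
    {"fingers": -1, "tx": 0, "ty": -0.0431, "tz": 0.0358, "ax": 0, "ay": 0, "az": 0},
  ],
)

```text
time_s: 10.05
tcp_pos: [529.8, -17.1, 255.6]
tool_rot: [-3.141, -0.0, 1.966]
contact_force: [-4.1, 0.7, 2.5]
gripper_width: 10.7
grip_force: 32.5
```

```bash
python3 bar.py pics/s5.png | head -1; python3 - <<'E'
from station import r
import numpy as np
s=r.sense();d=s['tcp_pos']-np.array([477.7,-38.7,0]);x=d[0]*np.cos(.392)+d[1]*np.sin(.392)
for e in(-3,0,3):
    th=np.arccos(1-(x+e)/212);print(th,126+212*np.sin(th))
print(np.abs(s['qd']).max())
E
```

```text
10.05 [529.8 -17.1 255.6] [-3.141 -0.     1.966] [-4.1  0.7  2.5] 10.72291524859347 32.45409965515137 [ 0.43  0.22 -0.59  1.87  0.13  1.09  0.18]
0.725607827918957 266.6811391441954
0.7466838351027566 269.9922264982362
0.7672903355033193 273.1677263292813
0.0021996277937911682
```

View pics/s5.png

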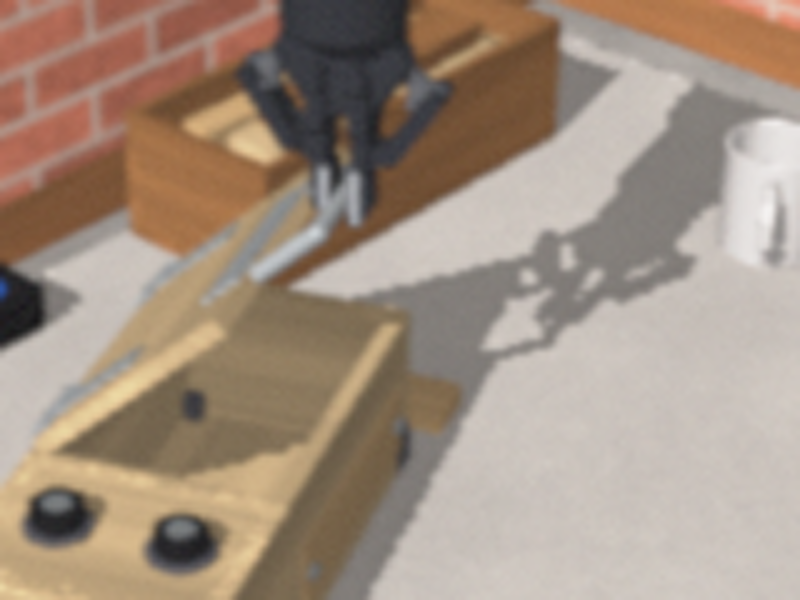

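The bar end at (265,176.4) matches about 0.74 rad, so the bar is near 270 mm, 22 mm below balance. It is gripped and still.

```bash
python3 -c "
from station import r
print(r.finish_job())"
```

```text
the job is handed in; nothing more can be done
None
```

I pressed both caps home, lifted the hatch past balance to about 1.01 rad, eased it back to about 22 mm below balance, and handed the job in at about 10 s with the bar still gripped and motionless; finish gave no verdict.

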